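# Push the coil board's carrier home in the test fixture

### The job

Without gripping or lifting it, push the carrier plate whose board bears the round copper coil flat against the long rail of the test fixture, well short of the connector block, and then slide it along the rail until it is fully home against that block. Push steadily with the fingertips on the edges of the aluminium plate, never on the board or its parts, and keep the plate flat on the bench. Leave the other carrier (finned heat sink) and everything else where they are, and finish with the hand clear.

Things in the scene. Friction and masses are not known exactly. Their poses are not given: they have to be found in the camera images.
- carrier: The carrier to push: loose aluminium plate 80 (its x) x 110 (its y) x 16 mm thick, 0.27-0.5 kg with its board, flat on the bench between robot and rail, the left or the right of two. Origin: centre of its underside. Starts with its y axis within 25 degrees of the fixture's y; sliding it takes 2 to 9 N, and it stays where it is left. Home: centre at x -40, y -55 mm in the fixture's frame, axes parallel.
- coil_board: The green circuit board fixed on top of the carrier to push, 60 x 90 mm, 6 to 10 mm in from the plate's edges, with a round copper coil 38 mm across; its origin is the middle of the board's underside, 16 mm above the bench, and its parts rise to 36 mm above the bench. Not to be touched.
- other_carrier: The other carrier, to be left alone: the same 80 x 110 x 16 mm aluminium plate with a board bearing a square finned heat sink (42 mm above the bench at its top). Origin at the centre of its underside. The two carriers' near ends start 15 mm or more apart.
- fixture: Test fixture fixed to the bench, an L from above, turned up to 7 degrees. Origin at bench level in its inside corner. Aluminium rail 22 mm high, 16 thick: guiding face is the plane x = 0 facing its -x (the robot), running 480 mm along its -y (robot's right). Black connector block: stop face is the plane y = 0 facing -y, reaching 78 mm along -x; 22 mm high, grey top to 38 mm.
- reel: Bystander: solder reel, 60 mm across, 36 mm high, standing near the robot on the left. Origin at the centre of its underside.
- screwdriver: Bystander: screwdriver lying beyond the rail.
- carton: Bystander: small cardboard carton 70 x 110 x 50 mm beyond the rail on the left. Origin at the centre of its underside.
- flux: Bystander: small amber bottle 44 mm across, 100 mm high, on the right. Origin at the centre of its underside.
- can: Bystander: steel can 60 mm across, 150 mm high, far right. Origin at the centre of its underside.
- meter: Bystander: hand multimeter 150 x 80 x 39 mm lying on the left. Origin at the centre of its underside.
Things that resemble listed ones, but are neither listed nor needed, are in the scene too. Leave any turquoise look-alike of the carrier alone.

How it is judged:
On the way:
1. the coil carrier lies flat against the rail, still at least 25 mm short of the connector block (x of carrier in the frame of fixture between -0.043 and -0.036 m and angle between the y axis of carrier and the y axis of fixture, either way round below 0.04 rad and height (world z) of carrier below 0.004 m and y of carrier in the frame of fixture below -0.08 m), for 0.2 s.
At the end, for the whole second after the job is handed in: The coil carrier is flat on the bench at rest, within 3 mm of the rail and within 3 mm of the connector block, parallel to the rail within 0.04 rad; the other carrier within 15 mm of where it was (x of carrier in the frame of fixture between -0.043 and -0.036 m and angle between the y axis of carrier and the y axis of fixture, either way round below 0.04 rad and height (world z) of carrier below 0.004 m and y of carrier in the frame of fixture between -0.058 and -0.051 m and linear speed of carrier below 0.01 m/s and distance of other_carrier from where it was at the start of the episode below 0.015 m); the robot touches nothing.
It fails at once if the coil carrier is lifted (6 mm) or tipped (height (world z) of carrier above 0.006 m or angle between carrier's own z axis and vertical above 0.12 rad).
It fails at once if the board or its parts are touched (contact force between any of the arm, the fingers and coil_board above 1 N).
It fails at once if the carrier is flung (faster than 0.6 m/s) (linear speed of carrier above 0.6 m/s).
It fails at once if the other carrier is moved by 15 mm, lifted or tipped (distance of other_carrier from where it was at the start of the episode above 0.015 m or angle between other_carrier's own z axis and vertical above 0.12 rad).
It fails at once if a bystander is moved by 20 mm (distance of any of reel, screwdriver, carton, flux, can, meter from where it was at the start of the episode above 0.02 m).
It also fails if it takes over 58 s, if anything falls off the work surface, if the arm or the gripper's body presses on something with over 40 N, if the wrist force passes 120 N, or if a joint passes its speed limit or range.

### The arm

A 7-joint arm with a two-finger parallel gripper is mounted at the origin on the work surface. World frame = base frame: x ahead of the robot, y to its left, z up, the work surface at z = 0. Lengths are in m, angles in rad, forces in N, time in s.
With the tool pointing down it reaches from about 0.425 to 0.875 m from the base axis. Payload 4.7 kg.
Tool frame: the origin (TCP) lies midway between the tips of the shut fingers; the grasp point (between the pads) lies 19 mm behind it (ctrl.grip_point_offset is the distance from the TCP to the grasp point, in m); z points along the fingers, y is the line along which they close (so a half turn about z gives the same grasp; the last joint's range is limited). The gripper opens to 87 mm and grips with 3 to 60 N. Pads are 19 mm wide; open, the fingers measure 117 mm over their backs; the gripper's body (75 mm by 190 mm) begins 51 mm behind the grasp point.
Start: joints at [-1.238, 0.321, -0.07, 1.45, 0.023, 1.371, -0.057], TCP at [0.204, 0.617, 0.223] pointing down, gripper open.
Joint ranges: [-2.86, 2.86], [-0.3, 2.09], [-1.38, 1.24], [0.06, 2.45], [-1.56, 4.7], [0.09, 2.05], [-2.69, 2.69]. Speed limits (rad/s): [2.57, 2.57, 3.14, 3.14, 3.14, 3.14, 3.14].

### API

Orientations are given as a rotation vector (axis times angle).
In Python, from bench import ctrl gives the robot as it stands. The module is installed in compiled form; this text tells all that it offers.
- The arm moves only by the shell command python3 -m handwheel 'ROWS' [OPENING] [FORCE]. ROWS is JSON, a list of rows, each an object of numbers: "x", "y", "z": the shift along the tool's x, y, z in m; "wx", "wy", "wz": the turn, a rotation vector about the tool's x, y, z in degrees. A call has 1 to 10 rows; each row is the pose to reach, as a shift and turn from the pose commanded when the call began, along the tool's axes at that moment; what a row does not reach only later rows make up. A row lasts 1/12 s, in which the tool goes at most 41.7 mm and 7.16 degrees, less where a joint would pass 70% of its speed; a pose out of reach is approached as far as the arm can. A call with a gripper value outside its range is refused whole. OPENING is the finger opening in m, from 0 to 0.087, set as the call begins (- or left out, the last holds). The fingers move at their own pace and stop on an object; FORCE is the grip in N (left out, the last holds). Time passes only in rows, so rows that repeat a pose let the fingers close. It gives the time, the measured TCP pose, the force, the opening and the grip force at its end, in the units of the state.
- ctrl.get_state(): the state, without advancing time (a new reading comes with each control period).
- ctrl.get_image(name): name is "side" or "top" or "wrist"; returns a dict with "image" (384x512x3 uint8, red, green, blue), "K" (3x3 intrinsics, pixels), "k1" (the pictures are not rectified: a ray, as slopes to the right and down, at radius r is drawn at 1 + k1 r^2 times it, then the intrinsics apply), "world_to_cam" (4x4, takes a point from world to camera coordinates); the wrist camera has in their place "hand_eye" (4x4, takes a point from camera to tool coordinates, whose origin is the TCP and whose axes are the flange's). Camera axes: x right, y down, z forward; pixel columns grow to the right and rows downward; lengths in m; the calibration is good to about 2 mm. A picture is of the moment at which its call begins: read the wrist's pose just before it. There is no depth.
- ctrl.close_job(): hands the job in; it is judged then, once.
The state is a dict: "time": time; "joint_positions": joint angles; "qd": joint speeds; "joint_torque": joint torques, N m; "position": TCP position; "tool_rot": TCP orientation; "ft_force": force on the tool from outside, world axes, zero at the start; "torque": the same for the moment, N m; "grip_width": opening from 0.0 (shut) to 1.0 (fully open); "grip_force": force on a finger pad.
Only numpy, scipy, OpenCV 4.12 (cv2) and the standard library are available. Lean on these libraries where they do the work, as an engineer would, in place of code of your own. Each camera call takes 0.05 s, during which the arm holds its last target. There are 200 camera calls.

## Working session

There is one attempt and no reset: what is moved stays moved. The work goes in short steps, Python scripts to look and compute and a shell command to move; the robot and the scene stay as the last step left them, time stands still between calls to the robot, and variables do not carry over. Pictures are saved under pics/ and viewed, at most 10 in all, crops included, and the job is handed in when it is done.

```bash
mkdir -p pics; cat > h.py <<'E'
import numpy as np, cv2
from bench import ctrl
from scipy.spatial.transform import Rotation as R
def grab(n):
    s=ctrl.get_state(); d=ctrl.get_image(n)
    if n=="wrist":
        T=np.eye(4);T[:3,:3]=R.from_rotvec(s["tool_rot"]).as_matrix();T[:3,3]=s["position"]
        d["world_to_cam"]=np.linalg.inv(T@np.array(d["hand_eye"]))
    np.savez(f"{n}.npz",K=d["K"],k1=d["k1"],W=d["world_to_cam"],image=d["image"])
    return np.array(d["image"])
def px2w(n,pts,z):
    d=np.load(f"{n}.npz");K,k1,W=d["K"],float(d["k1"]),d["W"]
    p=cv2.undistortPoints(np.float64(pts).reshape(-1,1,2),K,np.array([k1,0,0,0,0.]))[:,0]
    Wi=np.linalg.inv(W);o=Wi[:3,3];r=np.c_[p,np.ones(len(p))]@Wi[:3,:3].T
    return o+r*((np.broadcast_to(z,len(p))-o[2])/r[:,2])[:,None]
def w2px(n,P):
    d=np.load(f"{n}.npz");W=d["W"]
    return cv2.projectPoints(np.float64(P).reshape(-1,1,3),cv2.Rodrigues(W[:3,:3])[0],W[:3,3],d["K"],np.array([float(d["k1"]),0,0,0,0]))[0][:,0]
def save(im,f): cv2.imwrite(f"pics/{f}.png",im[:,:,::-1])
E
python3 - <<'E'
from h import *
a=grab("top");save(cv2.resize(a,(800,600),interpolation=cv2.INTER_CUBIC),"top0")
s=ctrl.get_state();print(s)
d=np.load("top.npz");print(d["K"],d["k1"],d["W"])
E
```

```text
{'time': 0.05, 'joint_positions': array([-1.23789838,  0.32176785, -0.07007943,  1.45166075,  0.02261712,
        1.37081516, -0.05691125]), 'qd': array([-0.00200107, -0.00105471, -0.00075427, -0.00067062,  0.00028955,
        0.00073701, -0.00053553]), 'joint_torque': array([-5.69543281e-04, -4.92995524e+01, -4.06581173e-01, -3.13708770e+01,
       -6.43259729e-02,  3.98875319e-02,  7.48911248e-05]), 'position': array([0.20361001, 0.6167046 , 0.22150446]), 'tool_rot': array([-4.98593210e-01, -3.10159271e+00,  2.91489392e-03]), 'ft_force': array([-0.02516572, -0.74487992,  0.49281648]), 'torque': array([ 0.01549842,  0.04338704, -0.0040329 ]), 'grip_force': 0.0, 'grip_width': 0.9958714790691104}
[[485.20777265   0.         254.21579962]
 [  0.         485.20777265 187.17039385]
 [  0.           0.           1.        ]] 0.04058567397093604 [[ 0.00424135 -0.99997893  0.00491443 -0.01126558]
 [-0.99095305 -0.00486221 -0.13412089  0.53910432]
 [ 0.13414196 -0.00430112 -0.99095279  1.30890799]
 [ 0.          0.          0.          1.        ]]
```

View pics/top0.png

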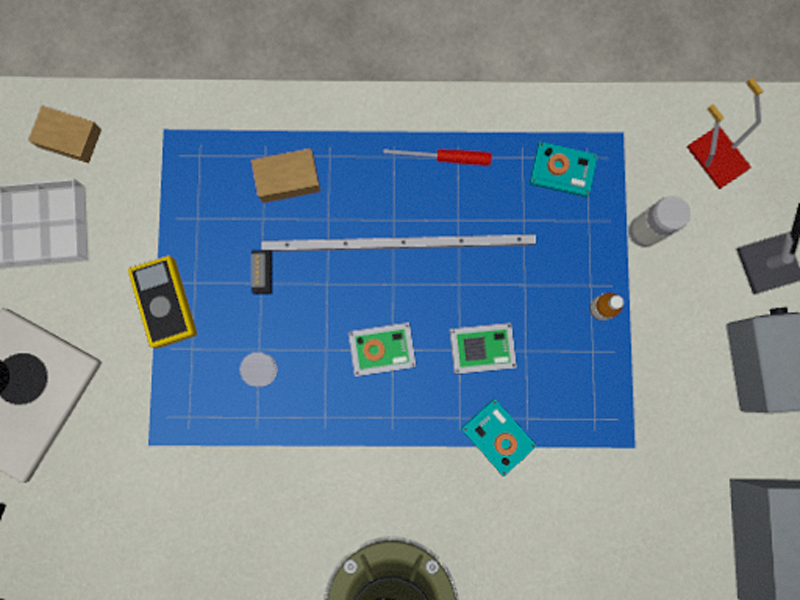

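The picture shows the coil carrier (about 382,349) on the left and the heat-sink carrier (483,348) on the right. The rail runs from (262,245) to (536,240), and the block is at (262,272). I'll enlarge that area.

```bash
python3 - <<'E'
from h import *
a=np.load("top.npz")["image"]
c=a[145:250,150:350];save(cv2.resize(c,(800,420),interpolation=cv2.INTER_CUBIC),"crop0")
E
```

```text
(no output)
```

View pics/crop0.png

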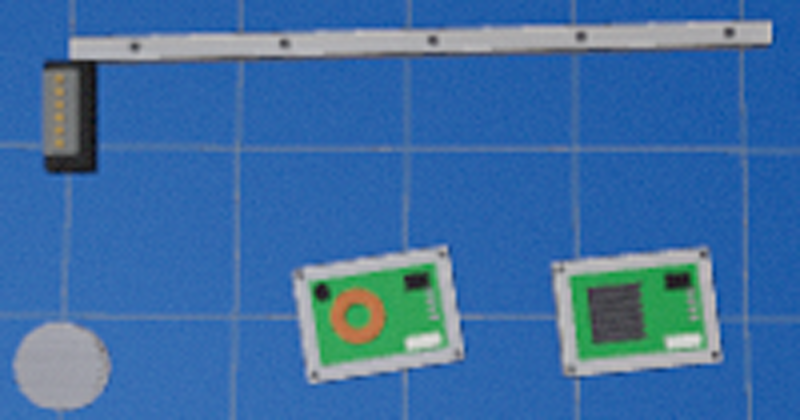

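The crop shows coil-plate corners at (295,272), (444,248), (463,357) and (313,381). The rail's near top edge runs from (97,60) to (772,44), and the block's stop edge is at u≈96, v 62–170.

```bash
cat > m.py <<'E'
from h import *
def cr(p): return np.array(p)/4.+[150,145]-.375
c=px2w("top",cr([(295,272),(444,248),(463,357),(313,381)]),.016)
o=px2w("top",cr([(554,263),(706,248),(720,361),(568,375)]),.016)
r=px2w("top",cr([(97,60),(772,44)]),.022)
b=px2w("top",cr([(96,64),(96,170)]),.022)
f=r[0]-r[1];ang=np.arctan2(-f[0],f[1])
ux=np.array([np.cos(ang),np.sin(ang)]);uy=np.array([-np.sin(ang),np.cos(ang)])
y0=(b[:,:2]@uy).mean();x0=(r[:,:2]@ux).mean();O=ux*x0+uy*y0
print("fix",O.round(4),np.degrees(ang),np.linalg.norm(f), "b",b)
for n,q in(("coil",c),("other",o)):
    ctr=q[:,:2].mean(0);d=(q[0]-q[1]+q[3]-q[2])[:2]
    print(n,ctr.round(4),"yaw",np.degrees(np.arctan2(-d[0],d[1])),"len",[np.linalg.norm(q[i]-q[i-1]).round(4) for i in range(4)],"fix",((ctr-O)@ux).round(4),((ctr-O)@uy).round(4))
    print(q.round(4))
E
python3 m.py
```

```text
fix [0.6183 0.2187] 1.677389844075924 0.47637219562581257 b [[0.61544854 0.21851528 0.022     ]
 [0.54011411 0.21654794 0.022     ]]
coil [0.4405 0.0182] yaw 9.366193438289569 len [np.float64(0.0768), np.float64(0.1055), np.float64(0.0771), np.float64(0.1053)] fix -0.1836 -0.1952
[[ 0.4697  0.077   0.016 ]
 [ 0.487  -0.0271  0.016 ]
 [ 0.4111 -0.0404  0.016 ]
 [ 0.3941  0.0635  0.016 ]]
other [ 0.4433 -0.1616] yaw 5.736909838550301 len [np.float64(0.0784), np.float64(0.107), np.float64(0.0791), np.float64(0.106)] fix -0.1861 -0.3751
[[ 0.4769 -0.104   0.016 ]
 [ 0.4879 -0.2104  0.016 ]
 [ 0.4093 -0.2188  0.016 ]
 [ 0.3991 -0.1133  0.016 ]]
```

```bash
cat > go.py <<'E'
import sys
from h import *
x,y,z,yaw,tilt=map(float,sys.argv[1:6])
s=ctrl.get_state();R0=R.from_rotvec(s["tool_rot"])
Rd=R.from_euler("z",yaw,degrees=True)*R.from_matrix(np.diag([-1.,1,-1]))*R.from_euler("y",tilt,degrees=True)
d=R0.inv().apply(np.array([x,y,z])-s["position"]);w=(R0.inv()*Rd).as_rotvec(degrees=True)
print("t %.2f"%s["time"],"pos",s["position"].round(4),"F",s["ft_force"].round(1),"q",s["joint_positions"].round(2))
print("rel:",(R0.as_matrix()@np.diag([-1,1,-1])).round(3)[:2].tolist())
print("row xyz",d.round(4),"w",w.round(2))
E
python3 go.py .5 .02 .2 9.4 0
```

```text
t 0.05 pos [0.2036 0.6167 0.2215] F [-0.  -0.7  0.5] q [-1.24  0.32 -0.07  1.45  0.02  1.37 -0.06]
rel: [[0.95, 0.313, 0.0], [-0.313, 0.95, 0.002]]
row xyz [-0.4685 -0.4737  0.0224] w [-1.100e-01 -2.000e-02 -2.766e+01]
```

```bash
python3 -m handwheel '[{"x":-0.468,"y":-0.474,"z":0.022,"wz":-27.7},{"x":-0.468,"y":-0.474,"z":0.022,"wz":-27.7},{"x":-0.468,"y":-0.474,"z":0.022,"wz":-27.7},{"x":-0.468,"y":-0.474,"z":0.022,"wz":-27.7},{"x":-0.468,"y":-0.474,"z":0.022,"wz":-27.7},{"x":-0.468,"y":-0.474,"z":0.022,"wz":-27.7},{"x":-0.468,"y":-0.474,"z":0.022,"wz":-27.7},{"x":-0.468,"y":-0.474,"z":0.022,"wz":-27.7},{"x":-0.468,"y":-0.474,"z":0.022,"wz":-27.7},{"x":-0.468,"y":-0.474,"z":0.022,"wz":-27.7}]' 0.05; python3 go.py .5 .02 .2 9.4 0
```

```text
t 0.05 pos [0.2036 0.6167 0.2215] F [-0.  -0.7  0.5] q [-1.24  0.32 -0.07  1.45  0.02  1.37 -0.06]
rel: [[0.95, 0.313, 0.0], [-0.313, 0.95, 0.002]]
row xyz [-0.4685 -0.4737  0.0224] w [-1.100e-01 -2.000e-02 -2.766e+01]invalid input at $[0]: expected keys x, y, z, wx, wy, wz
```

All six keys are required, so I'll resend with the full set.

```bash
python3 -m handwheel '[{"x":-0.468,"y":-0.474,"z":0.022,"wx":0,"wy":0,"wz":-27.7},{"x":-0.468,"y":-0.474,"z":0.022,"wx":0,"wy":0,"wz":-27.7},{"x":-0.468,"y":-0.474,"z":0.022,"wx":0,"wy":0,"wz":-27.7},{"x":-0.468,"y":-0.474,"z":0.022,"wx":0,"wy":0,"wz":-27.7},{"x":-0.468,"y":-0.474,"z":0.022,"wx":0,"wy":0,"wz":-27.7},{"x":-0.468,"y":-0.474,"z":0.022,"wx":0,"wy":0,"wz":-27.7},{"x":-0.468,"y":-0.474,"z":0.022,"wx":0,"wy":0,"wz":-27.7},{"x":-0.468,"y":-0.474,"z":0.022,"wx":0,"wy":0,"wz":-27.7},{"x":-0.468,"y":-0.474,"z":0.022,"wx":0,"wy":0,"wz":-27.7},{"x":-0.468,"y":-0.474,"z":0.022,"wx":0,"wy":0,"wz":-27.7}]' 0.05; python3 go.py .5 .02 .2 9.4 0
```

```text
time: 0.88
position: [0.3889, 0.242, 0.2084]
tool_rot: [0.258, -3.131, -0.0]
ft_force: [1.1, 0.5, 0.1]
grip_width: 0.576
grip_force: 0.0
t 0.88 pos [0.3889 0.242  0.2084] F [1.1 0.5 0.1] q [-0.8  -0.09  0.17  1.93  0.02  1.3   1.11]
rel: [[0.986, -0.164, 0.0], [0.164, 0.986, -0.0]]
row xyz [-0.0732 -0.2372  0.0083] w [ 0.   -0.02  0.04]
```

```bash
python3 -m handwheel '[{"x":-0.073,"y":-0.237,"z":0.008,"wx":0,"wy":0,"wz":0},{"x":-0.073,"y":-0.237,"z":0.008,"wx":0,"wy":0,"wz":0},{"x":-0.073,"y":-0.237,"z":0.008,"wx":0,"wy":0,"wz":0},{"x":-0.073,"y":-0.237,"z":0.008,"wx":0,"wy":0,"wz":0},{"x":-0.073,"y":-0.237,"z":0.008,"wx":0,"wy":0,"wz":0},{"x":-0.073,"y":-0.237,"z":0.008,"wx":0,"wy":0,"wz":0},{"x":-0.073,"y":-0.237,"z":0.008,"wx":0,"wy":0,"wz":0},{"x":-0.073,"y":-0.237,"z":0.008,"wx":0,"wy":0,"wz":0}]'; python3 go.py .385 .01 .12 9.4 20; python3 - <<'E'
from h import *
a=grab("wrist");save(cv2.resize(a,(800,600),interpolation=cv2.INTER_CUBIC),"wr0")
E
```

```text
time: 1.55
position: [0.4997, 0.0196, 0.2003]
tool_rot: [0.249, -3.131, 0.001]
ft_force: [-0.5, 0.9, 0.2]
grip_width: 0.574
grip_force: 0.0
t 1.55 pos [0.4997 0.0196 0.2003] F [-0.5  0.9  0.2] q [-0.56  0.    0.47  1.86 -0.    1.28  1.64]
rel: [[0.987, -0.158, 0.001], [0.158, 0.987, 0.001]]
row xyz [0.1147 0.0087 0.0804] w [ 0.02 19.94 -0.3 ]
```

View pics/wr0.png

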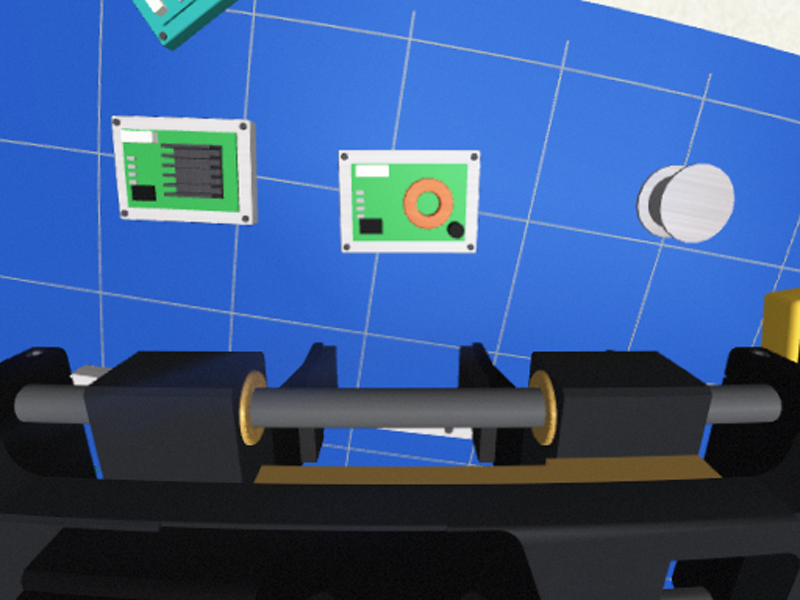

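The wrist view shows coil-plate corners at (339,151), (479,151), (478,252) and (342,252), square with the hand. The fingertips are clear, at about (320,345) and (478,345).

```bash
python3 - <<'E'
from h import *
q=px2w("wrist",np.array([(479,252),(342,252),(339,151),(479,151)])*.64-.18,.016)
c=q[:,:2].mean(0);d=(q[0]-q[1]+q[3]-q[2])[:2]
print(q.round(4),c,np.degrees(np.arctan2(-d[0],d[1])),[np.linalg.norm(q[i]-q[i-1]).round(4) for i in range(4)])
E
```

```text
[[ 0.471   0.0827  0.016 ]
 [ 0.4886 -0.0273  0.016 ]
 [ 0.4112 -0.0395  0.016 ]
 [ 0.3942  0.0668  0.016 ]] [0.4412522  0.02067377] 9.1064226047048 [np.float64(0.0785), np.float64(0.1114), np.float64(0.0783), np.float64(0.1077)]
```

```bash
python3 -m handwheel '[{"x":0.03,"y":0.003,"z":0.02,"wx":0,"wy":7,"wz":0},{"x":0.06,"y":0.006,"z":0.04,"wx":0,"wy":14,"wz":0},{"x":0.09,"y":0.008,"z":0.06,"wx":0,"wy":20,"wz":0},{"x":0.125,"y":0.009,"z":0.08,"wx":0,"wy":20,"wz":0},{"x":0.125,"y":0.009,"z":0.08,"wx":0,"wy":20,"wz":0},{"x":0.125,"y":0.009,"z":0.08,"wx":0,"wy":20,"wz":0}]'; python3 go.py .375 .01 .05 9.4 20
```

```text
time: 2.1
position: [0.3703, 0.0117, 0.1183]
tool_rot: [0.233, -2.776, 0.041]
ft_force: [0.6, 0.0, 0.8]
grip_width: 0.575
grip_force: 0.0
t 2.10 pos [0.3703 0.0117 0.1183] F [0.6 0.  0.8] q [-0.56  0.11  0.47  1.99 -0.02  1.41  1.66]
rel: [[0.924, -0.167, 0.345], [0.157, 0.986, 0.058]]
row xyz [-0.0279 -0.0025  0.0624] w [-0.04 -0.46  0.21]
```

```bash
python3 -m handwheel '[{"x":-0.025,"y":-0.002,"z":0.035,"wx":0,"wy":0,"wz":0},{"x":-0.028,"y":-0.002,"z":0.062,"wx":0,"wy":0,"wz":0},{"x":-0.028,"y":-0.002,"z":0.062,"wx":0,"wy":0,"wz":0},{"x":-0.028,"y":-0.002,"z":0.062,"wx":0,"wy":0,"wz":0}]' 0.06; python3 go.py .3755 .0095 .008 9.2 20
```

```text
time: 2.43
position: [0.3801, 0.0104, 0.0535]
tool_rot: [0.232, -2.783, 0.041]
ft_force: [0.6, -0.2, 1.9]
grip_width: 0.68
grip_force: 0.0
t 2.43 pos [0.3801 0.0104 0.0535] F [ 0.6 -0.2  1.9] q [-0.55  0.21  0.47  2.03 -0.07  1.27  1.7 ]
rel: [[0.926, -0.166, 0.338], [0.156, 0.986, 0.057]]
row xyz [-0.0112 -0.0001  0.0444] w [-0.1  -0.04  0.31]
```

```bash
python3 -m handwheel '[{"x":-0.003,"y":0,"z":0.012,"wx":0,"wy":0,"wz":0},{"x":-0.005,"y":0,"z":0.022,"wx":0,"wy":0,"wz":0},{"x":-0.005,"y":0,"z":0.022,"wx":0,"wy":0,"wz":0},{"x":-0.005,"y":0,"z":0.022,"wx":0,"wy":0,"wz":0}]'; python3 go.py .3755 .0095 .008 9.2 20
```

```text
time: 2.77
position: [0.378, 0.0095, 0.0315]
tool_rot: [0.23, -2.785, 0.04]
ft_force: [0.5, -0.5, 0.4]
grip_width: 0.689
grip_force: 0.0
t 2.77 pos [0.378  0.0095 0.0315] F [ 0.5 -0.5  0.4] q [-0.54  0.24  0.47  2.05 -0.08  1.22  1.71]
rel: [[0.927, -0.164, 0.336], [0.155, 0.986, 0.056]]
row xyz [-0.0057  0.0004  0.0229] w [-0.07  0.07  0.25]
```

```bash
python3 -m handwheel '[{"x":-0.003,"y":0,"z":0.012,"wx":0,"wy":0,"wz":0},{"x":-0.006,"y":0,"z":0.022,"wx":0,"wy":0,"wz":0},{"x":-0.006,"y":0,"z":0.022,"wx":0,"wy":0,"wz":0},{"x":-0.006,"y":0,"z":0.022,"wx":0,"wy":0,"wz":0}]'; python3 go.py .42 .0165 .009 9.2 20;  python3 - <<'E'
from h import *
a=grab("side");save(cv2.resize(a,(800,600),interpolation=cv2.INTER_CUBIC),"side0")
E
```

```text
time: 3.1
position: [0.3753, 0.0088, 0.0079]
tool_rot: [0.23, -2.783, 0.041]
ft_force: [0.4, -0.4, -0.3]
grip_width: 0.686
grip_force: 0.0
t 3.10 pos [0.3753 0.0088 0.0079] F [ 0.4 -0.4 -0.3] q [-0.53  0.28  0.46  2.06 -0.1   1.18  1.73]
rel: [[0.927, -0.164, 0.338], [0.154, 0.986, 0.056]]
row xyz [-0.0423  0.0003 -0.0165] w [-0.08 -0.05  0.22]
```

View pics/side0.png

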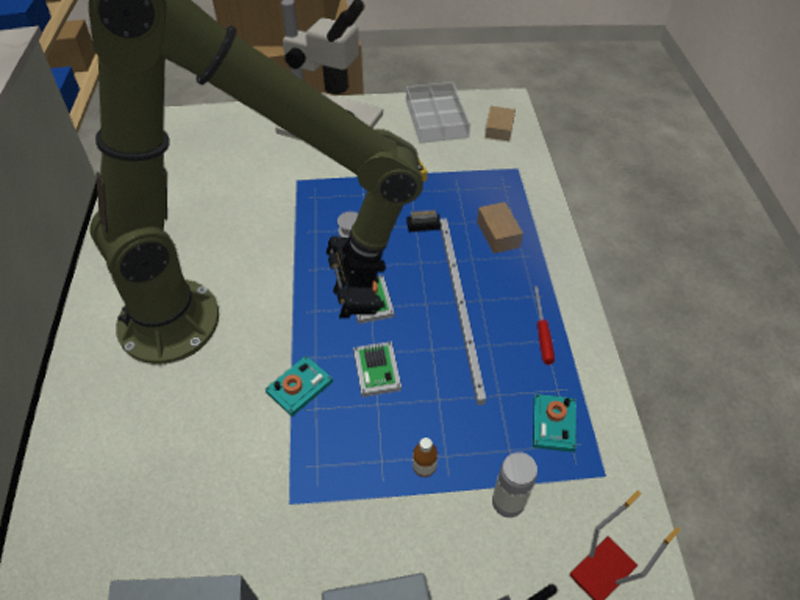

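The hand is down behind the coil carrier at about (360,290) and clear of everything, so I start the push.

```bash
python3 -m handwheel '[{"x":-0.005,"y":0,"z":-0.002,"wx":0,"wy":0,"wz":0},{"x":-0.0094,"y":0,"z":-0.0036,"wx":0,"wy":0,"wz":0},{"x":-0.014,"y":0,"z":-0.0053,"wx":0,"wy":0,"wz":0},{"x":-0.0188,"y":0,"z":-0.007,"wx":0,"wy":0,"wz":0},{"x":-0.0235,"y":0,"z":-0.009,"wx":0,"wy":0,"wz":0},{"x":-0.0282,"y":0,"z":-0.011,"wx":0,"wy":0,"wz":0},{"x":-0.033,"y":0,"z":-0.0127,"wx":0,"wy":0,"wz":0},{"x":-0.038,"y":0,"z":-0.0146,"wx":0,"wy":0,"wz":0},{"x":-0.042,"y":0,"z":-0.0162,"wx":0,"wy":0,"wz":0},{"x":-0.042,"y":0,"z":-0.0162,"wx":0,"wy":0,"wz":0}]'; python3 go.py .46 .0185 .009 5.5 16;  python3 - <<'E'
from h import *
a=grab("wrist");save(cv2.resize(a,(800,600),interpolation=cv2.INTER_CUBIC),"wr1")
E
```

```text
time: 3.98
position: [0.4216, 0.0165, 0.0086]
tool_rot: [0.23, -2.786, 0.041]
ft_force: [-1.0, -0.6, -0.7]
grip_width: 0.687
grip_force: 0.2
t 3.98 pos [0.4216 0.0165 0.0086] F [-1.  -0.6 -0.7] q [-0.51  0.37  0.46  1.95 -0.13  1.21  1.75]
rel: [[0.928, -0.164, 0.335], [0.154, 0.986, 0.056]]
row xyz [-0.0358 -0.0043 -0.0133] w [-1.24 -3.87  3.76]
```

View pics/wr1.png

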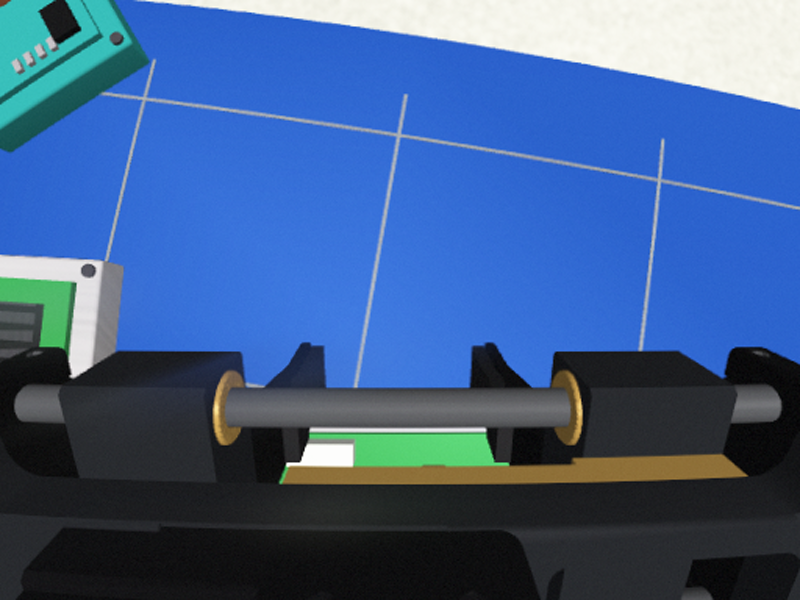

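Both fingers are flush on the plate's near edge (white strip at row 432, columns 308–488). I continue, turning toward the rail's angle.

```bash
python3 -m handwheel '[{"x":-0.004,"y":-0.0005,"z":-0.0015,"wx":-0.1,"wy":-0.4,"wz":0.4},{"x":-0.008,"y":-0.001,"z":-0.003,"wx":-0.3,"wy":-0.9,"wz":0.8},{"x":-0.012,"y":-0.0015,"z":-0.0045,"wx":-0.4,"wy":-1.3,"wz":1.3},{"x":-0.016,"y":-0.002,"z":-0.006,"wx":-0.5,"wy":-1.7,"wz":1.7},{"x":-0.020,"y":-0.0024,"z":-0.0075,"wx":-0.7,"wy":-2.2,"wz":2.1},{"x":-0.024,"y":-0.0029,"z":-0.009,"wx":-0.8,"wy":-2.6,"wz":2.5},{"x":-0.028,"y":-0.0034,"z":-0.0104,"wx":-0.9,"wy":-3.0,"wz":2.9},{"x":-0.032,"y":-0.0038,"z":-0.012,"wx":-1.1,"wy":-3.5,"wz":3.4},{"x":-0.036,"y":-0.0043,"z":-0.0133,"wx":-1.2,"wy":-3.9,"wz":3.8},{"x":-0.036,"y":-0.0043,"z":-0.0133,"wx":-1.2,"wy":-3.9,"wz":3.8}]'; python3 go.py .50 .019 .009 1.7 8
```

```text
time: 4.87
position: [0.4596, 0.0182, 0.0091]
tool_rot: [0.135, -2.86, 0.02]
ft_force: [-0.7, -0.3, 0.3]
grip_width: 0.692
grip_force: 0.3
t 4.87 pos [0.4596 0.0182 0.0091] F [-0.7 -0.3  0.3] q [-0.5   0.38  0.47  1.91 -0.17  1.17  1.72]
rel: [[0.957, -0.094, 0.274], [0.09, 0.996, 0.027]]
row xyz [-0.0387 -0.003  -0.011 ] w [-0.81 -7.97  3.62]
```

```bash
python3 -m handwheel '[{"x":-0.0043,"y":-0.0003,"z":-0.0012,"wx":-0.1,"wy":-0.9,"wz":0.4},{"x":-0.0086,"y":-0.0007,"z":-0.0024,"wx":-0.2,"wy":-1.8,"wz":0.8},{"x":-0.013,"y":-0.001,"z":-0.0037,"wx":-0.3,"wy":-2.7,"wz":1.2},{"x":-0.0172,"y":-0.0013,"z":-0.0049,"wx":-0.4,"wy":-3.6,"wz":1.6},{"x":-0.0215,"y":-0.0017,"z":-0.0061,"wx":-0.4,"wy":-4.4,"wz":2.0},{"x":-0.0258,"y":-0.002,"z":-0.0073,"wx":-0.5,"wy":-5.3,"wz":2.4},{"x":-0.03,"y":-0.0023,"z":-0.0085,"wx":-0.6,"wy":-6.2,"wz":2.8},{"x":-0.0344,"y":-0.0027,"z":-0.0098,"wx":-0.7,"wy":-7.1,"wz":3.2},{"x":-0.0387,"y":-0.003,"z":-0.011,"wx":-0.8,"wy":-8,"wz":3.6},{"x":-0.0387,"y":-0.003,"z":-0.011,"wx":-0.8,"wy":-8,"wz":3.6}]'; python3 go.py .527 .0197 .009 1.7 2;  python3 - <<'E'
from h import *
a=grab("top");save(cv2.resize(a[145:250,150:350],(800,420),interpolation=cv2.INTER_CUBIC),"top1")
E
```

```text
time: 5.7
position: [0.4998, 0.019, 0.009]
tool_rot: [0.045, -3.003, 0.003]
ft_force: [-1.2, -0.0, -0.2]
grip_width: 0.69
grip_force: 0.2
t 5.70 pos [0.4998 0.019  0.009 ] F [-1.2 -0.  -0.2] q [-0.5   0.35  0.48  1.93 -0.19  1.04  1.67]
rel: [[0.99, -0.03, 0.138], [0.03, 1.0, 0.004]]
row xyz [-0.0269 -0.0001 -0.0037] w [-0.   -5.93  0.02]
```

View pics/top1.png

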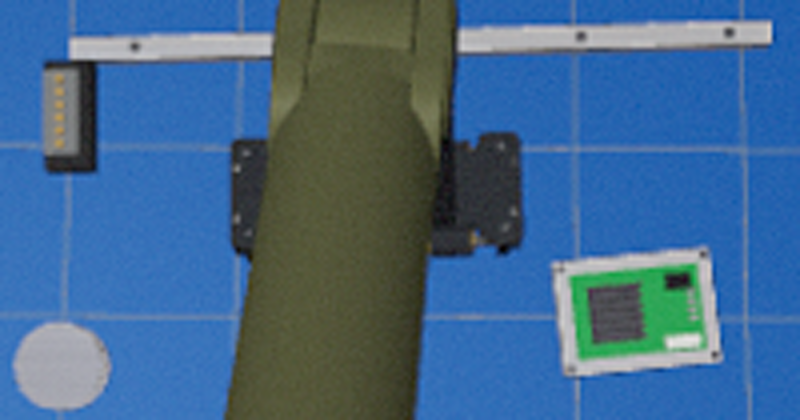

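The arm hides the plate in this view, but the other carrier is unmoved at about (636,312). I keep pushing toward the rail.

```bash
python3 -m handwheel '[{"x":-0.004,"y":0,"z":-0.0006,"wx":0,"wy":-0.9,"wz":0},{"x":-0.008,"y":0,"z":-0.0011,"wx":0,"wy":-1.8,"wz":0},{"x":-0.012,"y":0,"z":-0.0017,"wx":0,"wy":-2.7,"wz":0},{"x":-0.016,"y":0,"z":-0.0022,"wx":0,"wy":-3.6,"wz":0},{"x":-0.020,"y":0,"z":-0.0028,"wx":0,"wy":-4.5,"wz":0},{"x":-0.024,"y":0,"z":-0.0033,"wx":0,"wy":-5.4,"wz":0},{"x":-0.027,"y":0,"z":-0.0037,"wx":0,"wy":-6,"wz":0},{"x":-0.027,"y":0,"z":-0.0037,"wx":0,"wy":-6,"wz":0}]'; python3 go.py .535 .020 .009 1.7 2
```

```text
time: 6.42
position: [0.5268, 0.02, 0.0088]
tool_rot: [0.048, -3.107, 0.001]
ft_force: [-0.5, 0.4, -0.7]
grip_width: 0.689
grip_force: 0.5
t 6.42 pos [0.5268 0.02   0.0088] F [-0.5  0.4 -0.7] q [-0.51  0.32  0.48  1.96 -0.18  0.94  1.67]
rel: [[0.999, -0.031, 0.034], [0.031, 1.0, 0.001]]
row xyz [-0.0082 -0.0002 -0.0005] w [-0.01  0.03  0.07]
```

```bash
python3 -m handwheel '[{"x":-0.0015,"y":0,"z":0,"wx":0,"wy":0,"wz":0},{"x":-0.003,"y":0,"z":0,"wx":0,"wy":0,"wz":0},{"x":-0.0045,"y":0,"z":0,"wx":0,"wy":0,"wz":0},{"x":-0.006,"y":0,"z":0,"wx":0,"wy":0,"wz":0},{"x":-0.007,"y":0,"z":0,"wx":0,"wy":0,"wz":0},{"x":-0.007,"y":0,"z":0,"wx":0,"wy":0,"wz":0},{"x":-0.007,"y":0,"z":0,"wx":0,"wy":0,"wz":0}]'; python3 go.py .535 .020 .009 1.7 2
```

```text
time: 7.0
position: [0.5317, 0.0201, 0.0087]
tool_rot: [0.048, -3.101, 0.0]
ft_force: [-7.6, 0.6, 6.4]
grip_width: 0.688
grip_force: 3.7
t 7.00 pos [0.5317 0.0201 0.0087] F [-7.6  0.6  6.4] q [-0.51  0.34  0.48  1.94 -0.19  0.95  1.67]
rel: [[0.999, -0.031, 0.04], [0.031, 1.0, 0.001]]
row xyz [-0.0033 -0.0002 -0.0005] w [ 0.02 -0.29  0.06]
```

```bash
python3 -m handwheel '[{"x":-0.001,"y":0,"z":0,"wx":0,"wy":0,"wz":0},{"x":-0.002,"y":0,"z":0,"wx":0,"wy":0,"wz":0},{"x":-0.0025,"y":0,"z":0,"wx":0,"wy":0,"wz":0},{"x":-0.0025,"y":0,"z":0,"wx":0,"wy":0,"wz":0}]'; python3 go.py .46 .018 .009 1.7 2
```

```text
time: 7.33
position: [0.534, 0.0202, 0.0086]
tool_rot: [0.048, -3.101, 0.0]
ft_force: [-6.8, 1.1, 6.2]
grip_width: 0.692
grip_force: 3.9
t 7.33 pos [0.534  0.0202 0.0086] F [-6.8  1.1  6.2] q [-0.5   0.34  0.48  1.94 -0.19  0.95  1.67]
rel: [[0.999, -0.031, 0.04], [0.031, 1.0, 0.001]]
row xyz [0.074  0.0001 0.0026] w [ 0.02 -0.32  0.06]
```

```bash
python3 -m handwheel '[{"x":-0.001,"y":0,"z":0,"wx":0,"wy":0,"wz":0},{"x":-0.002,"y":0,"z":0,"wx":0,"wy":0,"wz":0},{"x":-0.003,"y":0,"z":0,"wx":0,"wy":0,"wz":0},{"x":-0.003,"y":0,"z":0,"wx":0,"wy":0,"wz":0}]'; python3 go.py .46 .018 .009 1.7 2
```

```text
time: 7.67
position: [0.5341, 0.0202, 0.0083]
tool_rot: [0.048, -3.094, -0.0]
ft_force: [-14.5, -0.5, 14.1]
grip_width: 0.689
grip_force: 7.6
t 7.67 pos [0.5341 0.0202 0.0083] F [-14.5  -0.5  14.1] q [-0.5   0.35  0.48  1.93 -0.19  0.96  1.68]
rel: [[0.998, -0.031, 0.047], [0.031, 1.0, 0.001]]
row xyz [0.0741 0.0001 0.0027] w [ 0.05 -0.68  0.06]
```

The plate stalled at the predicted rail position and the force rose to 14.5 N. I back off, rise, and turn for the end push.

```bash
python3 -m handwheel '[{"x":0.010,"y":0,"z":0,"wx":0,"wy":0,"wz":0},{"x":0.025,"y":0,"z":-0.002,"wx":0,"wy":0,"wz":0},{"x":0.05,"y":0,"z":-0.01,"wx":0,"wy":0,"wz":0},{"x":0.05,"y":0,"z":-0.05,"wx":0,"wy":0,"wz":0},{"x":0.05,"y":0,"z":-0.09,"wx":0,"wy":0,"wz":0},{"x":0.05,"y":0,"z":-0.13,"wx":0,"wy":0,"wz":0},{"x":0.05,"y":0,"z":-0.13,"wx":0,"wy":0,"wz":0},{"x":0.05,"y":0,"z":-0.13,"wx":0,"wy":0,"wz":0}]' 0.04; python3 go.py .52 -.14 .2 -88.3 0
```

```text
time: 8.33
position: [0.4967, 0.0193, 0.1433]
tool_rot: [0.048, -3.114, -0.002]
ft_force: [0.1, -0.5, -0.2]
grip_width: 0.463
grip_force: 0.0
t 8.33 pos [0.4967 0.0193 0.1433] F [ 0.1 -0.5 -0.2] q [-0.58  0.07  0.51  1.92 -0.04  1.19  1.55]
rel: [[0.999, -0.031, 0.028], [0.031, 1.0, -0.001]]
row xyz [-0.0168 -0.1598 -0.0575] w [-1.15 -1.33 90.06]
```

```bash
python3 -m handwheel '[{"x":-0.017,"y":-0.16,"z":-0.057,"wx":-1.1,"wy":-1.3,"wz":90},{"x":-0.017,"y":-0.16,"z":-0.057,"wx":-1.1,"wy":-1.3,"wz":90},{"x":-0.017,"y":-0.16,"z":-0.057,"wx":-1.1,"wy":-1.3,"wz":90},{"x":-0.017,"y":-0.16,"z":-0.057,"wx":-1.1,"wy":-1.3,"wz":90},{"x":-0.017,"y":-0.16,"z":-0.057,"wx":-1.1,"wy":-1.3,"wz":90},{"x":-0.017,"y":-0.16,"z":-0.057,"wx":-1.1,"wy":-1.3,"wz":90},{"x":-0.017,"y":-0.16,"z":-0.057,"wx":-1.1,"wy":-1.3,"wz":90},{"x":-0.017,"y":-0.16,"z":-0.057,"wx":-1.1,"wy":-1.3,"wz":90},{"x":-0.017,"y":-0.16,"z":-0.057,"wx":-1.1,"wy":-1.3,"wz":90},{"x":-0.017,"y":-0.16,"z":-0.057,"wx":-1.1,"wy":-1.3,"wz":90}]'; python3 go.py .56 -.14 .2 -88.3 0
```

```text
time: 9.17
position: [0.5173, -0.1405, 0.1951]
tool_rot: [-1.8, -2.56, 0.013]
ft_force: [-0.5, 1.0, 0.1]
grip_width: 0.457
grip_force: 0.0
t 9.17 pos [ 0.5173 -0.1405  0.1951] F [-0.5  1.   0.1] q [-0.47  0.12  0.74  1.78 -0.08  1.29  0.64]
rel: [[0.338, 0.941, 0.015], [-0.941, 0.338, -0.001]]
row xyz [-0.0139  0.0403 -0.0055] w [-0.84 -0.2  18.08]
```

```bash
python3 -m handwheel '[{"x":-0.014,"y":0.04,"z":-0.005,"wx":-0.8,"wy":-0.2,"wz":18},{"x":-0.014,"y":0.04,"z":-0.005,"wx":-0.8,"wy":-0.2,"wz":18},{"x":-0.014,"y":0.04,"z":-0.005,"wx":-0.8,"wy":-0.2,"wz":18},{"x":-0.014,"y":0.04,"z":-0.005,"wx":-0.8,"wy":-0.2,"wz":18},{"x":-0.014,"y":0.04,"z":-0.005,"wx":-0.8,"wy":-0.2,"wz":18}]'; python3 - <<'E'
from h import *
a=grab("wrist");save(cv2.resize(a,(800,600),interpolation=cv2.INTER_CUBIC),"wr2")
a=grab("top");b=a[145:250,150:350];save(cv2.resize(b,(800,420),interpolation=cv2.INTER_CUBIC),"top2")
E
```

```text
time: 9.58
position: [0.5595, -0.1399, 0.1996]
tool_rot: [-2.177, -2.264, 0.002]
ft_force: [0.1, 0.2, -0.0]
grip_width: 0.46
grip_force: 0.0
```

View pics/wr2.png

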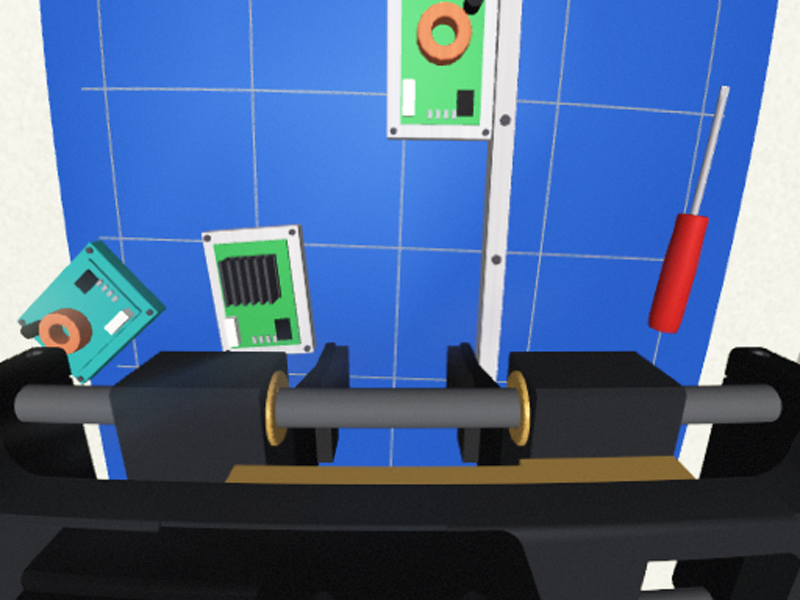

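The coil carrier lies along the rail. Its near-end corners are at (388,138) and (492,138), and the rail's near top edge runs from (494,140) to (480,375).

```bash
python3 - <<'E'
from h import *
f=lambda p:np.array(p)*.64-.18
q=px2w("wrist",f([(388,138),(492,138),(388,5),(497,5)]),.016);r=px2w("wrist",f([(494,145),(480,375)]),.022)
print(q.round(4),r.round(4),np.degrees(np.arctan2(r[1,0]-r[0,0],r[0,1]-r[1,1])))
E
python3 go.py .58 -.07 .05 -88.3 0
```

```text
[[ 0.5483 -0.0335  0.016 ]
 [ 0.6276 -0.0301  0.016 ]
 [ 0.5451  0.0584  0.016 ]
 [ 0.6235  0.062   0.016 ]] [[ 0.6283 -0.0356  0.022 ]
 [ 0.6344 -0.2239  0.022 ]] 1.852513008834559
t 9.68 pos [ 0.5596 -0.1399  0.2004] F [-0.2  0.2 -0.2] q [-0.47  0.21  0.77  1.69 -0.16  1.3   0.37]
rel: [[0.039, 0.999, 0.0], [-0.999, 0.039, -0.001]]
row xyz [0.0689 0.0231 0.1504] w [-0.01 -0.04  0.54]
```

View pics/top2.png

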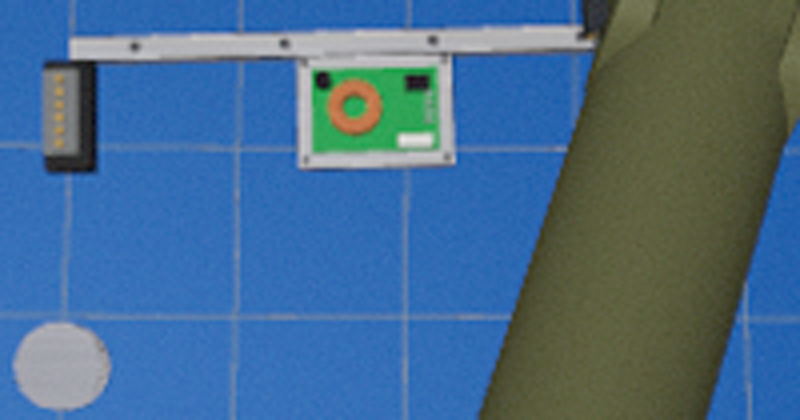

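```bash
python3 -m handwheel '[{"x":0.03,"y":0.01,"z":0.03,"wx":0,"wy":0,"wz":0.5},{"x":0.06,"y":0.02,"z":0.06,"wx":0,"wy":0,"wz":0.5},{"x":0.067,"y":0.026,"z":0.1,"wx":0,"wy":0,"wz":0.5},{"x":0.067,"y":0.026,"z":0.14,"wx":0,"wy":0,"wz":0.5},{"x":0.067,"y":0.026,"z":0.17,"wx":0,"wy":0,"wz":0.5},{"x":0.067,"y":0.026,"z":0.17,"wx":0,"wy":0,"wz":0.5},{"x":0.067,"y":0.026,"z":0.17,"wx":0,"wy":0,"wz":0.5}]'; python3 go.py .5835 -.07 .008 -88.3 0
```

```text
time: 10.27
position: [0.582, -0.072, 0.03]
tool_rot: [-2.187, -2.252, 0.003]
ft_force: [0.8, -1.1, 0.9]
grip_width: 0.459
grip_force: 0.0
t 10.27 pos [ 0.582 -0.072  0.03 ] F [ 0.8 -1.1  0.9] q [-0.48  0.42  0.67  1.83 -0.31  1.    0.35]
rel: [[0.029, 1.0, 0.003], [-1.0, 0.029, -0.0]]
row xyz [0.002  0.0017 0.0219] w [-0.17 -0.01 -0.03]
```

```bash
python3 -m handwheel '[{"x":0.002,"y":0.001,"z":0.012,"wx":0,"wy":0,"wz":0},{"x":0.002,"y":0.001,"z":0.021,"wx":0,"wy":0,"wz":0},{"x":0.002,"y":0.001,"z":0.021,"wx":0,"wy":0,"wz":0},{"x":0.01,"y":0.001,"z":0.021,"wx":0,"wy":0,"wz":0},{"x":0.016,"y":0.001,"z":0.021,"wx":0,"wy":0,"wz":0},{"x":0.022,"y":0.001,"z":0.021,"wx":0,"wy":0,"wz":0},{"x":0.026,"y":0.001,"z":0.021,"wx":0,"wy":0,"wz":0},{"x":0.026,"y":0.001,"z":0.021,"wx":0,"wy":0,"wz":0}]'; python3 go.py .5788 .0979 .008 -88.3 0
```

```text
time: 10.93
position: [0.5839, -0.0441, 0.01]
tool_rot: [-2.186, -2.255, -0.002]
ft_force: [-0.1, -0.1, -0.9]
grip_width: 0.461
grip_force: 0.0
t 10.93 pos [ 0.5839 -0.0441  0.01  ] F [-0.1 -0.1 -0.9] q [-0.51  0.44  0.66  1.85 -0.33  0.96  0.32]
rel: [[0.031, 1.0, -0.001], [-1.0, 0.031, -0.001]]
row xyz [ 0.142  -0.0006  0.0022] w [ 0.03 -0.06  0.08]
```

```bash
python3 -m handwheel '[{"x":0.005,"y":0,"z":0.001,"wx":0,"wy":0,"wz":0},{"x":0.011,"y":0,"z":0.001,"wx":0,"wy":0,"wz":0},{"x":0.017,"y":0,"z":0.001,"wx":0,"wy":0,"wz":0},{"x":0.023,"y":0,"z":0.001,"wx":0,"wy":0,"wz":0},{"x":0.029,"y":0,"z":0.001,"wx":0,"wy":0,"wz":0},{"x":0.035,"y":0,"z":0.001,"wx":0,"wy":0,"wz":0},{"x":0.041,"y":0,"z":0.001,"wx":0,"wy":0,"wz":0},{"x":0.047,"y":0,"z":0.001,"wx":0,"wy":0,"wz":0},{"x":0.053,"y":0,"z":0.001,"wx":0,"wy":0,"wz":0},{"x":0.059,"y":0,"z":0.001,"wx":0,"wy":0,"wz":0}]'; python3 go.py .5788 .0979 .008 -88.3 0
```

```text
time: 11.77
position: [0.5821, 0.0093, 0.0095]
tool_rot: [2.189, 2.248, -0.004]
ft_force: [-1.1, -6.9, 4.6]
grip_width: 0.456
grip_force: 3.5
t 11.77 pos [0.5821 0.0093 0.0095] F [-1.1 -6.9  4.6] q [-0.6   0.44  0.65  1.86 -0.31  0.95  0.21]
rel: [[0.027, 1.0, -0.001], [-1.0, 0.027, 0.004]]
row xyz [ 0.0887 -0.0009  0.0011] w [ 0.03  0.23 -0.18]
```

```bash
python3 -m handwheel '[{"x":0.006,"y":0,"z":0.0005,"wx":0,"wy":0,"wz":0},{"x":0.012,"y":0,"z":0.0005,"wx":0,"wy":0,"wz":0},{"x":0.018,"y":0,"z":0.0005,"wx":0,"wy":0,"wz":0},{"x":0.024,"y":0,"z":0.0005,"wx":0,"wy":0,"wz":0},{"x":0.030,"y":0,"z":0.0005,"wx":0,"wy":0,"wz":0},{"x":0.036,"y":0,"z":0.0005,"wx":0,"wy":0,"wz":0},{"x":0.042,"y":0,"z":0.0005,"wx":0,"wy":0,"wz":0},{"x":0.048,"y":0,"z":0.0005,"wx":0,"wy":0,"wz":0},{"x":0.054,"y":0,"z":0.0005,"wx":0,"wy":0,"wz":0},{"x":0.06,"y":0,"z":0.0005,"wx":0,"wy":0,"wz":0}]'; python3 go.py .5788 .0979 .008 -88.3 0
```

```text
time: 12.6
position: [0.5804, 0.0681, 0.0092]
tool_rot: [2.19, 2.247, -0.005]
ft_force: [-1.6, -8.7, 7.0]
grip_width: 0.458
grip_force: 4.5
t 12.60 pos [0.5804 0.0681 0.0092] F [-1.6 -8.7  7. ] q [-0.69  0.44  0.63  1.85 -0.31  0.95  0.1 ]
rel: [[0.026, 1.0, -0.0], [-1.0, 0.026, 0.005]]
row xyz [ 0.0298 -0.0009  0.001 ] w [ 0.01  0.3  -0.2 ]
```

```bash
python3 -m handwheel '[{"x":0.004,"y":0,"z":0,"wx":0,"wy":0,"wz":0},{"x":0.008,"y":0,"z":0,"wx":0,"wy":0,"wz":0},{"x":0.012,"y":0,"z":0,"wx":0,"wy":0,"wz":0},{"x":0.016,"y":0,"z":0,"wx":0,"wy":0,"wz":0},{"x":0.019,"y":0,"z":0,"wx":0,"wy":0,"wz":0},{"x":0.021,"y":0,"z":0,"wx":0,"wy":0,"wz":0},{"x":0.023,"y":0,"z":0,"wx":0,"wy":0,"wz":0},{"x":0.025,"y":0,"z":0,"wx":0,"wy":0,"wz":0},{"x":0.026,"y":0,"z":0,"wx":0,"wy":0,"wz":0},{"x":0.026,"y":0,"z":0,"wx":0,"wy":0,"wz":0}]'; python3 go.py .5788 .0979 .008 -88.3 0
```

```text
time: 13.43
position: [0.5797, 0.0942, 0.0091]
tool_rot: [2.189, 2.248, -0.005]
ft_force: [-1.0, -9.1, 8.0]
grip_width: 0.46
grip_force: 4.2
t 13.43 pos [0.5797 0.0942 0.0091] F [-1.  -9.1  8. ] q [-0.72  0.44  0.62  1.84 -0.3   0.95  0.06]
rel: [[0.026, 1.0, -0.0], [-1.0, 0.026, 0.005]]
row xyz [ 0.0037 -0.0008  0.0011] w [-0.01  0.28 -0.18]
```

```bash
python3 -m handwheel '[{"x":0.001,"y":0,"z":0,"wx":0,"wy":0,"wz":0},{"x":0.002,"y":0,"z":0,"wx":0,"wy":0,"wz":0},{"x":0.003,"y":0,"z":0,"wx":0,"wy":0,"wz":0},{"x":0.004,"y":0,"z":0,"wx":0,"wy":0,"wz":0},{"x":0.005,"y":0,"z":0,"wx":0,"wy":0,"wz":0},{"x":0.005,"y":0,"z":0,"wx":0,"wy":0,"wz":0}]'; python3 go.py .5788 .0979 .008 -88.3 0
```

```text
time: 13.93
position: [0.5795, 0.0989, 0.0091]
tool_rot: [2.19, 2.248, -0.006]
ft_force: [-1.9, -9.0, 7.6]
grip_width: 0.458
grip_force: 4.4
t 13.93 pos [0.5795 0.0989 0.0091] F [-1.9 -9.   7.6] q [-0.73  0.44  0.62  1.84 -0.3   0.95  0.05]
rel: [[0.026, 1.0, 0.0], [-1.0, 0.026, 0.005]]
row xyz [-0.001  -0.0008  0.0011] w [-0.01  0.29 -0.2 ]
```

```bash
python3 -m handwheel '[{"x":0.001,"y":0,"z":0,"wx":0,"wy":0,"wz":0},{"x":0.002,"y":0,"z":0,"wx":0,"wy":0,"wz":0},{"x":0.003,"y":0,"z":0,"wx":0,"wy":0,"wz":0},{"x":0.004,"y":0,"z":0,"wx":0,"wy":0,"wz":0},{"x":0.004,"y":0,"z":0,"wx":0,"wy":0,"wz":0}]'; python3 go.py .5788 .0979 .008 -88.3 0
```

```text
time: 14.35
position: [0.5795, 0.0996, 0.0092]
tool_rot: [2.19, 2.244, -0.01]
ft_force: [-2.6, -12.8, 8.5]
grip_width: 0.454
grip_force: 7.1
t 14.35 pos [0.5795 0.0996 0.0092] F [ -2.6 -12.8   8.5] q [-0.74  0.44  0.62  1.84 -0.3   0.95  0.04]
rel: [[0.025, 1.0, 0.0], [-1.0, 0.025, 0.009]]
row xyz [-0.0017 -0.0007  0.0012] w [-0.03  0.51 -0.28]
```

```bash
python3 -m handwheel '[{"x":0.001,"y":0,"z":0,"wx":0,"wy":0,"wz":0},{"x":0.002,"y":0,"z":0,"wx":0,"wy":0,"wz":0},{"x":0.003,"y":0,"z":0,"wx":0,"wy":0,"wz":0},{"x":0.003,"y":0,"z":0,"wx":0,"wy":0,"wz":0}]'; python3 go.py .5788 .0979 .008 -88.3 0
```

```text
time: 14.68
position: [0.5795, 0.0997, 0.0091]
tool_rot: [2.19, 2.241, -0.014]
ft_force: [-2.4, -18.6, 9.3]
grip_width: 0.46
grip_force: 9.3
t 14.68 pos [0.5795 0.0997 0.0091] F [ -2.4 -18.6   9.3] q [-0.74  0.44  0.62  1.84 -0.3   0.95  0.04]
rel: [[0.023, 1.0, 0.0], [-1.0, 0.023, 0.012]]
row xyz [-0.0018 -0.0007  0.0012] w [-0.04  0.69 -0.36]
```

The plate has stalled at the predicted home position, with the force at 18.6 N. I back off, rise clear, and check.

```bash
python3 -m handwheel '[{"x":-0.005,"y":0,"z":0,"wx":0,"wy":0,"wz":0},{"x":-0.015,"y":0,"z":0,"wx":0,"wy":0,"wz":0},{"x":-0.04,"y":0,"z":-0.002,"wx":0,"wy":0,"wz":0},{"x":-0.06,"y":0,"z":-0.02,"wx":0,"wy":0,"wz":0},{"x":-0.08,"y":0,"z":-0.06,"wx":0,"wy":0,"wz":0},{"x":-0.10,"y":0,"z":-0.10,"wx":0,"wy":0,"wz":0},{"x":-0.13,"y":0,"z":-0.13,"wx":0,"wy":0,"wz":0},{"x":-0.17,"y":0,"z":-0.15,"wx":0,"wy":0,"wz":0},{"x":-0.2,"y":0,"z":-0.16,"wx":0,"wy":0,"wz":0},{"x":-0.2,"y":0,"z":-0.16,"wx":0,"wy":0,"wz":0}]'; python3 - <<'E'
from h import *
a=grab("top");save(cv2.resize(a[145:225,150:290],(798,456),interpolation=cv2.INTER_CUBIC),"top3")
a=grab("wrist");save(cv2.resize(a,(800,600),interpolation=cv2.INTER_CUBIC),"wr3")
E
```

```text
time: 15.52
position: [0.5858, -0.0992, 0.1727]
tool_rot: [2.196, 2.235, 0.004]
ft_force: [0.1, -0.9, -0.0]
grip_width: 0.458
grip_force: 0.0
```

View pics/top3.png

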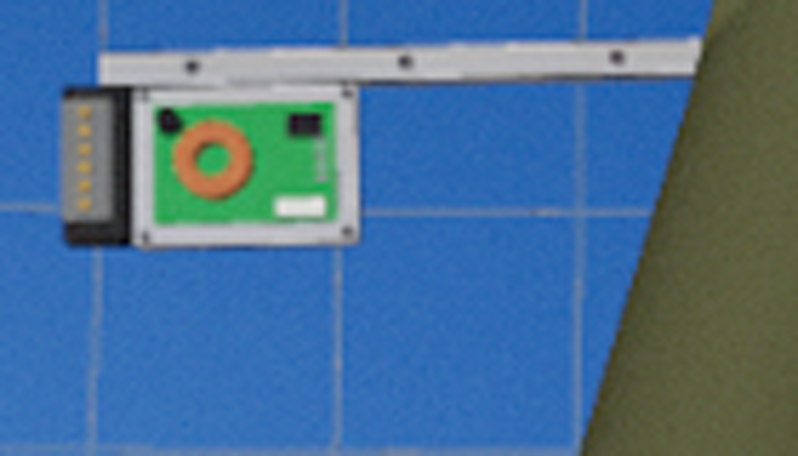

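The coil plate sits tight against the block (edge at column 132) and the rail (row about 86), with the hand clear. I hand in.

```bash
python3 -c "
from bench import ctrl
print(ctrl.close_job())"
```

```text
the job is handed in; nothing more can be done
None
```

I pushed the coil carrier flat against the rail, slid it home against the connector block, and handed the job in with the hand clear at about 15.5 s; no verdict was returned, but the last top picture shows the plate tight against both.

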